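# Stack the loaded board frame and clip it down

### The job

Take the loaded stacking frame, the one with the handle, off the sloped stand and set it level on the lower frame, all four corner posts fully home in the four corner cups (either way round), without dropping it. Then swing the wire clip over the end of the stacked frame and press it fully down. Leave the frame and clip like that and do not disturb the spool, the tape roll or the tin.

Things in the scene. Friction and masses are not known exactly. Their poses are not given: they have to be found in the camera images.
- frame: Loose stacking frame, 0.4 kg: aluminium tray 144 (x) by 194 mm (y) with two green boards fixed on it, on four round posts, 12 mm thick, pointing down at x +-60, y +-85. Origin: centre of the plane of the feet, z up. Feet taper to 7 mm over the last 5. Rails 55 to 65 mm above the feet, corner cups up to 77. Same after half a turn about z. Starts on the stand, tilted 25 degrees with it.
- grip (a point): Centre of the frame's handle: black bar 10 mm thick (frame's x), 66 long (y), 16 tall, in the middle of the tray, 101 mm above the feet. Two 8 mm uprights 29 mm either side of its centre carry it; between them it is free below, from its underside (93 mm above the feet) to the tray's slats (63). Axes as the frame.
- stand: Fixed plywood stand, 240 mm wide (y), about 170 deep. Its top slopes down 25 degrees towards its +x side (roughly away from the robot), where a 22 mm lip stops the frame from sliding; so the frame's handle leans 25 degrees towards the stand's +x. Origin: on the table under its centre, where the slope is 70 mm high; highest edge about 110 mm.
- base: Lower frame, screwed to the table, 150 (x) by 200 mm (y), with four square steel corner cups at x +-60, y +-85 and two green boards. Cup floors 30 mm above the table; cups 16 mm wide inside up to 44, then flared to about 28 mm at 52. Beyond its +y end, 130 mm from the middle, a steel bracket 70 mm wide and 109 high carries the wire clip. Origin: on the table under the centre.
- seat (a point): Where the stacking frame's origin lies when its posts are fully home: centre of the lower frame, 30 mm above the table (level with the cup floors). Axes as the lower frame; the stacking frame's x is then parallel to this x, either way round.
- clip (a joint): Angle of the wire clip, rad: 0 closed, level over the end rail of the stacked frame (its bar about 2 mm above the rail), pointing to the lower frame's -y; 1.57 upright; 2.1 fully open, leaning outwards (+y). Starts at 1.5 to 2.0. Stiff: stays where it is left, takes 2 to 3 N at the bar to move. Closed, it would block the frame.
- clip_hinge (a point): Middle of the clip's hinge axis on the lower frame: the axis runs along the lower frame's x, 130 mm from its centre towards +y, 101 mm above the table. Axes as the lower frame.
- clip_bar (a point): Middle of the clip's cross bar: a steel wire 8 mm thick, 50 mm long parallel to the hinge, 40 mm from the hinge axis, joined to the hinge by a wire at each end (a U shape).
- spool: Bystander: loose metal spool, 54 mm diameter, 53 mm high, standing. Origin: centre of its underside.
- tape_roll: Bystander: loose roll of tape lying flat, 90 mm outside diameter, 48 mm high. Origin: centre of its underside.
- tip_tin: Bystander: loose open tin with brass wool, 68 mm diameter, 26 mm high. Origin: centre of its underside.

How it is judged (in metres and radians):
On the way, in this order (a step that is already met when the one before it is completed fails the run):
1. the frame stands with all four posts home in the cups while the clip is still open (horizontal distance between frame and seat below 0.005 m and z of frame in the frame of seat below 0.004 m and angle between the x axis of frame and the x axis of seat, either way round below 0.06 rad and angle between frame's own z axis and vertical below 0.05 rad and value of joint clip above 0.5 rad), for 0.2 s.
2. the clip is pressed down over the seated frame (value of joint clip below 0.12 rad and z of frame in the frame of seat below 0.004 m), for 0.2 s.
At the end, for the whole second after the job is handed in: The stacking frame stands level and still on the lower frame with all four posts in the cups: centre within 5 mm, feet within 4 mm of the cup floors, parallel within 0.06 rad (either way round), tilted under 0.05 rad; the clip is closed over it (joint below 0.12 rad) (all of step 2 and horizontal distance between frame and seat below 0.005 m and z of frame in the frame of seat above -0.004 m and angle between the x axis of frame and the x axis of seat, either way round below 0.06 rad and angle between frame's own z axis and vertical below 0.05 rad and linear speed of frame below 0.02 m/s); the robot touches nothing.
It fails at once if the frame is dropped (moves faster than 0.5 m/s with no finger on it) (linear speed of frame above 0.5 m/s and contact force between the fingers and frame below 0.05 N).
It fails at once if the spool is moved more than 30 mm (distance of spool from where it was at the start of the episode above 0.03 m).
It fails at once if the tape roll is moved more than 30 mm (distance of tape_roll from where it was at the start of the episode above 0.03 m).
It fails at once if the tin is moved more than 30 mm (distance of tip_tin from where it was at the start of the episode above 0.03 m).
It also fails if it takes over 58 s, if anything falls off the work surface, if the arm or the gripper's body presses on something with over 40 N, if the wrist force passes 120 N, or if a joint passes its speed limit or range.

### The arm

A 7-joint arm with a two-finger parallel gripper is mounted at the origin on the work surface. World frame = base frame: x ahead of the robot, y to its left, z up, the work surface at z = 0. Lengths are in m, angles in degrees, forces in N, time in s.
With the tool pointing down it reaches from about 0.4 to 0.875 m from the base axis. Payload 6.5 kg.
Tool frame: the origin (TCP) lies on the centre line of the jaws, within the pads' length; the fingertips stand 17 mm ahead of it and the grasp point (between the pads) lies 2 mm behind it; z points along the fingers, y is the line along which they close (so a half turn about z gives the same grasp; the last joint's range is limited). The gripper opens to 88 mm and grips with 3 to 60 N. Pads are 18 mm wide; open, the fingers measure 123 mm over their backs; the gripper's body (75 mm by 187 mm) begins 45 mm behind the grasp point.
Start: joints at [-68.824, 30.733, -0.252, 88.115, 0.149, 61.152, -4.079], TCP at [0.274, 0.589, 0.256] pointing down, gripper open.
Joint ranges: [-154.64, 154.64], [-21.42, 123.67], [-72.66, 72.17], [13.99, 137.28], [-74.86, 254.86], [10.95, 109.41], [-158.01, 158.01]. Speed limits (degrees/s): [136.94, 136.94, 180, 180, 180, 180, 180].

### API

Orientations are given as [roll, pitch, yaw] about the fixed x, y, z axes, in that order (R = Rz(yaw) Ry(pitch) Rx(roll)).
In Python, from rig import * gives the robot as it stands. The module is installed in compiled form; this text tells all that it offers.
- The arm moves only by the shell command python3 -m inch 'ROWS' [FORCE]. ROWS is JSON, a list of rows, each a list of 5 numbers: the shift along the tool's x, y, z in mm, then the turn about the tool's z in units of 5 degrees (1.0 is 5 degrees), then the closure, from 0 (fully open) to 1 (shut). In form: [[dx, dy, dz, turn, claw], ...]. A call has 1 to 8 rows; each row is the pose to reach, as a shift and turn from the pose commanded when the call began, along the tool's axes at that moment; what a row does not reach only later rows make up. A row lasts 1/8 s, in which the tool goes at most 62.5 mm and 10.7 degrees, less where a joint would pass 70% of its speed; a pose out of reach is approached as far as the arm can. A call with a gripper value outside its range is refused whole. The fingers move at their own pace and stop on an object; FORCE is the grip in N (left out, the last holds). Time passes only in rows, so rows that repeat a pose let the fingers close. It gives the time, the measured TCP pose, the force, the opening and the grip force at its end, in the units of the state.
- sense(): the state, without advancing time (a new reading comes with each control period).
- get_image(name): name is "scene" or "side" or "wrist"; returns a dict with "pixels" (420x560x3 uint8, red, green, blue), "intrinsics" (3x3 intrinsics, pixels), "eye" and "attitude" of the camera in the world. Camera axes: x right, y up, looking along -z (the intrinsics and any distortion apply to the point x, -y, -z); pixel columns grow to the right and rows downward; lengths in m; the calibration is good to about 2 mm. A picture is of the moment at which its call begins. There is no depth.
- hand_in(): hands the job in; it is judged then, once.
The state is a dict: "time": time; "joint_pos": joint angles; "joint_velocities": joint speeds; "tau": joint torques, N m; "tool_pos": TCP position; "ee_rot": TCP orientation; "ft_force": force on the tool from outside, world axes, zero at the start; "wrist_torque": the same for the moment, N m; "opening": finger opening in m; "finger_force": force on a finger pad.
Only numpy, scipy, OpenCV 4.12 (cv2) and the standard library are available. Lean on these libraries where they do the work, as an engineer would, in place of code of your own. Each camera call takes 0.05 s, during which the arm holds its last target. There are 200 camera calls.

## Working session

There is one attempt and no reset: what is moved stays moved. The work goes in short steps, Python scripts to look and compute and a shell command to move; the robot and the scene stay as the last step left them, time stands still between calls to the robot, and variables do not carry over. Pictures are saved under pics/ and viewed, at most 10 in all, crops included, and the job is handed in when it is done.

```bash
mkdir -p pics
cat > h.py <<'E'
from rig import *
import numpy as np, cv2
from scipy.spatial.transform import Rotation as R
def snap(n,fn=None):
    d=get_image(n)
    if fn: cv2.imwrite('pics/'+fn,d['pixels'][:,:,::-1])
    return d
def att(d):
    a=np.array(d['attitude'],float)
    return a if a.shape==(3,3) else R.from_euler('xyz',a,degrees=True).as_matrix()
def ray(d,u,v):
    K=np.array(d['intrinsics']); p=np.linalg.inv(K)@[u,v,1]
    r=att(d)@np.array([p[0],-p[1],-p[2]]); return np.array(d['eye']),r/np.linalg.norm(r)
def onz(d,u,v,z):
    e,r=ray(d,u,v); return e+r*(z-e[2])/r[2]
def proj(d,P):
    q=att(d).T@(np.array(P)-np.array(d['eye'])); K=np.array(d['intrinsics'])
    p=K@np.array([q[0],-q[1],-q[2]]); return p[:2]/p[2]
def tri(a,b):
    (e1,r1),(e2,r2)=a,b
    A=np.stack([r1,-r2],1); t=np.linalg.lstsq(A,e2-e1,rcond=None)[0]
    p,q=e1+t[0]*r1,e2+t[1]*r2; return (p+q)/2,np.linalg.norm(p-q)
E
python3 - <<'E'
from h import *
import pickle
D={}
for n in ["scene","side","wrist"]:
    D[n]=snap(n,n+'0.png'); print(n,{k:v for k,v in D[n].items() if k!='pixels'})
pickle.dump(D,open('d0.pkl','wb'))
print(sense())
a=[cv2.imread(f'pics/{n}0.png') for n in ("scene","side")]
E
```

```text
scene {'intrinsics': array([[458.21371532,   0.        , 282.81658568],
       [  0.        , 458.21371532, 215.40539423],
       [  0.        ,   0.        ,   1.        ]]), 'eye': array([1.14529444, 0.27078067, 0.8592762 ]), 'attitude': array([ 38.7089218 ,   0.71905759, 109.45892457])}
side {'intrinsics': array([[396.79562198,   0.        , 278.96716272],
       [  0.        , 396.79562198, 209.58909736],
       [  0.        ,   0.        ,   1.        ]]), 'eye': array([0.57050168, 0.70702248, 0.55565735]), 'attitude': array([  54.8588866 ,    0.32069311, -176.73959087])}
wrist {'intrinsics': array([[327.97064164,   0.        , 278.97620259],
       [  0.        , 327.97064164, 205.02226081],
       [  0.        ,   0.        ,   1.        ]]), 'eye': array([0.20643214, 0.6205624 , 0.38436261]), 'attitude': array([-1.68325426e+01,  5.80421895e-02,  6.51402544e+01])}
{'time': 0.15, 'joint_pos': array([-68.82253264,  30.76728778,  -0.255385  ,  88.15457378,
         0.15100702,  61.15317643,  -4.07993085]), 'joint_velocities': array([ 0.03954618, -0.05043033, -0.04613037, -0.30450676, -0.05540592,
        0.04251745, -0.05115442]), 'tau': array([ 1.48439522e-03, -5.71328330e+01,  9.91899669e-01, -2.51827812e+01,
       -5.61249582e-02,  1.52262719e-02,  1.34205102e-04]), 'tool_pos': array([0.27421838, 0.58884893, 0.25506411]), 'ee_rot': array([-1.79925593e+02,  6.84260889e-03,  1.55035075e+02]), 'ft_force': array([-0.12691984,  0.32706444,  0.5267561 ]), 'wrist_torque': array([ 0.00950434,  0.00902352, -0.01582536]), 'finger_force': 0.0, 'opening': 0.0881195388849097}
```

View pics/scene0.png

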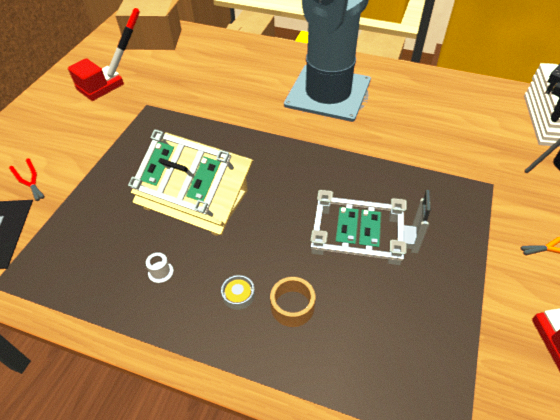

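View pics/side0.png

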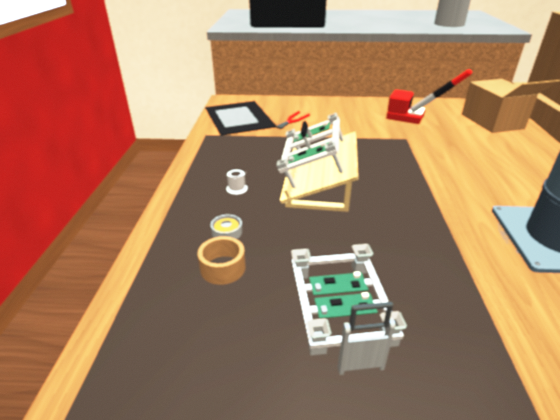

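View pics/wrist0.png

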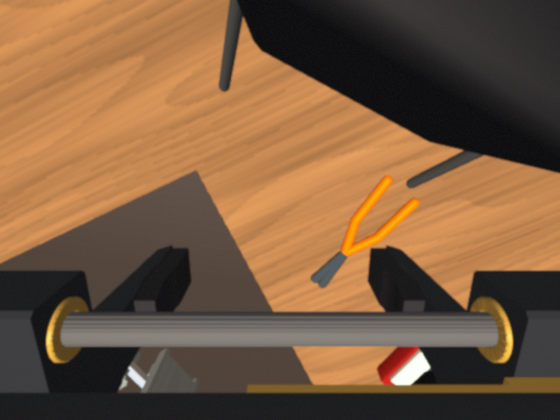

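The scene view shows the stand with the frame at about (190,175), the base at (360,225) with the clip at (425,215), and the bystanders below at (158,268), (237,291) and (292,300). The side view confirms this layout. The wrist view shows only the bare table. Next I'll enlarge the views to read off features.

Run:
```python
import cv2,numpy as np
S=cv2.imread('pics/scene0.png');T=cv2.imread('pics/side0.png')
def c(I,x,y,w,h):
    return cv2.resize(I[y:y+h,x:x+w],(400,300),interpolation=cv2.INTER_CUBIC)
m=np.vstack([np.hstack([c(S,300,175,140,105),c(S,120,125,140,105)]),np.hstack([c(T,265,240,160,120),c(T,260,108,120,90)])])
cv2.imwrite('pics/m1.png',m)
```

```text
(no output)
```

View pics/m1.png

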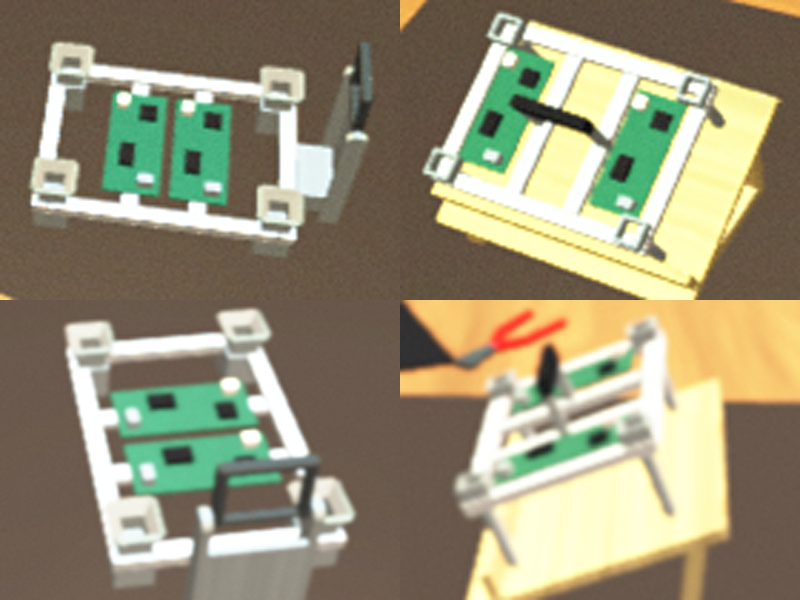

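Pixel readings, in montage coordinates:
- **Base cups:** scene (72,63), (281,87), (55,178), (281,204). Side (243,328), (320,500), (90,340), (136,523).
- **Frame cups:** scene (505,27), (695,88), (443,164), (633,234). Side (645,328), (637,427), (503,383), (475,487).
- **Clip:** close to upright in both views.

I'll triangulate these and fit a rigid pose.

Run:
```python
from h import *
import pickle
D=pickle.load(open('d0.pkl','rb')); S,T=D['scene'],D['side']
bs=[(300+.35*u,175+.35*v) for u,v in [(72,63),(281,87),(55,178),(281,204)]]
bt=[(265+.4*u,240+.4*(v-300)) for u,v in [(243,328),(320,500),(90,340),(136,523)]]
fs=[(120+.35*(u-400),125+.35*v) for u,v in [(505,27),(695,88),(443,164),(633,234)]]
ft=[(260+.3*(u-400),108+.3*(v-300)) for u,v in [(645,328),(637,427),(503,383),(475,487)]]
M=np.array([[-60,-85],[-60,85],[60,-85],[60,85]])/1e3
for n,a,b,h in (('base',bs,bt,.052),('frame',fs,ft,.077)):
    P=[tri(ray(S,*p),ray(T,*q)) for p,q in zip(a,b)]
    X=np.array([p[0] for p in P]); print(n,X.round(4).tolist(),[round(p[1],4) for p in P])
    m=np.c_[M,np.full(4,h)]; c=X.mean(0); r,_=R.align_vectors(X-c,m-m.mean(0))
    o=c-r.apply(m.mean(0)); print('origin',o.round(4),'rpy',r.as_euler('xyz',degrees=True).round(1),'res',(r.apply(m)+o-X).round(4).tolist())
    if n=='base':
        for nm,I,pp in (('S',S,a),('T',T,b)):
            Y=np.array([onz(I,*p,.052) for p in pp])[:,:2]; print(nm,Y.mean(0).round(4), np.degrees(np.arctan2(*(Y[1]-Y[0])[::-1]))-90,np.degrees(np.arctan2(*(Y[3]-Y[2])[::-1]))-90)
    else:
        g=o+r.apply([0,0,.101]); print('grip',g,'proj',proj(S,g),proj(T,g))
        for y in (-.033,.033):
            g=o+r.apply([0,y,.109]); q=proj(S,g);w=proj(T,g);print('bar top end montage',(q-[120,125])/.35+[400,0],(w-[260,108])/.3+[400,300])
```

```text
base [[0.4471, 0.1186, 0.0458], [0.4182, 0.285, 0.0475], [0.5649, 0.139, 0.0468], [0.5338, 0.3069, 0.047]] [np.float64(0.0043), np.float64(0.0056), np.float64(0.0035), np.float64(0.0021)]
origin [ 0.491   0.2127 -0.0052] rpy [ 0.3 -0.1 10.2] res [[-0.0001, -0.0005, 0.0004], [-0.0013, 0.0004, -0.0004], [0.0002, 0.0003, -0.0004], [0.0011, -0.0002, 0.0004]]
S [0.4974 0.2138] 10.116187479956523 10.800682357380424
T [0.4903 0.2155] 10.341387326164536 10.282163012506174
frame [[0.4881, -0.2772, 0.1603], [0.503, -0.104, 0.1601], [0.598, -0.284, 0.1091], [0.6124, -0.1127, 0.1068]] [np.float64(0.0021), np.float64(0.0023), np.float64(0.0023), np.float64(0.0031)]
origin [ 0.5174 -0.1922  0.0646] rpy [-0.3 25.4 -4.7] res [[0.0015, 0.0025, -0.0001], [0.0002, -0.0013, -0.0007], [-0.0004, 0.0003, -0.0004], [-0.0012, -0.0015, 0.0011]]
grip [ 0.56069324 -0.19517595  0.15577577] proj [174.04403203 164.9168962 ] [304.98332089 130.9660792 ]
bar top end montage [513.10986747  97.85027337] [549.35366082 349.0124875 ]
bar top end montage [587.70116011 122.80004765] [541.52260307 386.17384976]
```

```bash
python3 -m inch '[[-49,-37,-6,1.4,0],[-98,-74,-12,2.8,0],[-147,-111,-18,4.2,0],[-196,-148,-24,5.6,0],[-245,-185,-30,7,0],[-294,-222,-36,8.4,0],[-343,-259,-42,9.8,0],[-392,-296,-45,11,0]]'
python3 -m inch '[[0,0,0,0,0],[0,0,0,0,0.3]]'
python3 - <<'E'
from h import *
import pickle
d=snap('wrist','w1.png'); pickle.dump(d,open('w1.pkl','wb')); s=sense(); print(s['tool_pos'],s['ee_rot'],d['eye'],s['ft_force'])
E
```

```text
time: 1.15
tool_pos: [0.5055, 0.1537, 0.3011]
ee_rot: [180.0, -0.0, 99.8]
ft_force: [0.6, 0.7, -0.4]
opening: 0.0882
finger_force: 0.0
time: 1.4
tool_pos: [0.5044, 0.156, 0.3005]
ee_rot: [-180.0, -0.0, 100.1]
ft_force: [-0.9, 0.2, 0.0]
opening: 0.0806
finger_force: 0.0
[0.50409272 0.15677912 0.30039708] [-1.79952281e+02 -3.30030408e-02  1.00165468e+02] [0.49139209 0.22963749 0.42991396] [0.23996516 1.19361464 0.09683816]
```

View pics/w1.png

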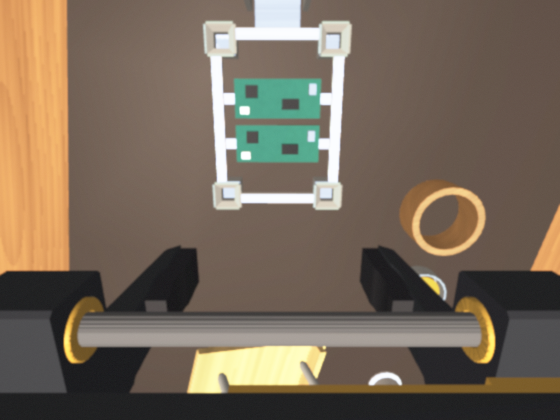

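The wrist view shows the base squarely, with cup tops at about (221,39), (335,39), (228,195) and (328,195). The bracket is at the top, and the tape roll (442,217) and tin (430,288) are on the right.

Run:
```python
from h import *
import pickle
d=pickle.load(open('w1.pkl','rb'))
Y=np.array([onz(d,u,v,.052) for u,v in [(221,39),(335,39.5),(228,195),(328,195)]])
print(Y.round(4),Y.mean(0),[np.linalg.norm(Y[i]-Y[j]) for i,j in ((0,1),(2,3),(0,2),(1,3))])
for i,j in ((0,1),(2,3)): print(np.degrees(np.arctan2(*(Y[j]-Y[i])[1::-1])))
for i,j in ((2,0),(3,1)): print(np.degrees(np.arctan2(*(Y[j]-Y[i])[1::-1]))-90)
# delta from tcp to pre-grasp over the frame, in tool axes
s=sense(); r=R.from_euler('xyz',s['ee_rot'],degrees=True)
for z in (.25,.17): print(r.inv().apply(np.array([.561,-.195,z])-s['tool_pos'])*1000, (s['ee_rot'][2]-85.3)/5)
```

```text
[[0.4198 0.285  0.052 ]
 [0.537  0.3055 0.052 ]
 [0.4493 0.119  0.052 ]
 [0.5667 0.1401 0.052 ]] [0.49319872 0.21238961 0.052     ] [np.float64(0.11905756772718994), np.float64(0.11925363228266883), np.float64(0.1685903882889081), np.float64(0.1680916910210626)]
9.946875291365346
10.186771084003583
10.09277366140769
10.159681162722208
[-356.32957016   -6.03027913   50.19687924] 2.973093634321711
[-356.3756511    -5.963651    130.19683822] 2.973093634321711
```

```bash
python3 -m inch '[[-52,0,4,0.4,0.3],[-104,0,8,0.8,0.6],[-156,0,12,1.2,0.6],[-208,0,16,1.6,0.6],[-260,0,20,2,0.6],[-312,0,24,2.4,0.6],[-364,0,30,3,0.6],[-416,0,30,3,0.6]]'
python3 -m inch '[[0,0,0,0,0.6],[0,0,0,0,0.6],[0,0,0,0,0.6]]'
python3 - <<'E'
from h import *
import pickle
d=snap('wrist','w2.png'); pickle.dump(d,open('w2.pkl','wb')); s=sense(); print(s['tool_pos'],s['ee_rot'],s['opening'])
E
```

```text
time: 2.45
tool_pos: [0.5781, -0.2531, 0.2697]
ee_rot: [-179.9, -0.1, 85.2]
ft_force: [0.6, -0.3, 0.7]
opening: 0.0352
finger_force: 0.0
time: 2.82
tool_pos: [0.5779, -0.2515, 0.2705]
ee_rot: [-180.0, -0.1, 85.2]
ft_force: [0.7, 0.5, 0.3]
opening: 0.0351
finger_force: 0.0
[ 0.57783084 -0.25186978  0.27067664] [-1.79999095e+02 -6.81387122e-02  8.52158173e+01] 0.035416071901210794
```

View pics/w2.png

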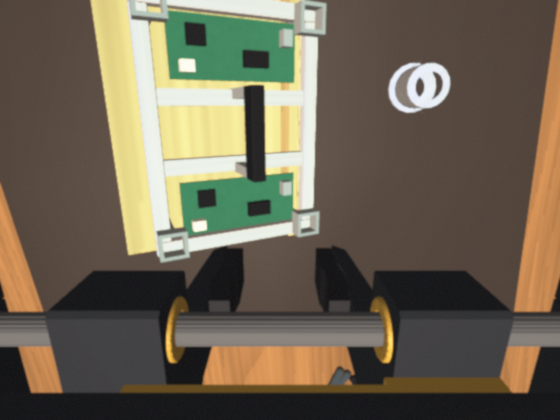

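The wrist view shows the black handle bar spanning about (254,86) to (258,180), with fully visible silhouette edges. The spool is at (420,88). I'll mask the dark bar and work out the offset.

Run:
```python
from h import *
import pickle
d=pickle.load(open('w2.pkl','rb')); g=d['pixels'].max(2)[80:190,235:275]
m=(g<40).astype(np.uint8); n,l,st,c=cv2.connectedComponentsWithStats(m); k=1+np.argmax(st[1:,4]); print(st[k])
v,u=np.nonzero(l==k); 
rows=np.arange(v.min()+4,v.max()-3); mid=[(u[v==r].min()+u[v==r].max())/2+235 for r in rows]
a,b=np.polyfit(rows+80,mid,1); s=sense(); r=R.from_euler('xyz',s['ee_rot'],degrees=True)
for z in (.156,.160):
    P=[onz(d,a*y+b,y,z) for y in (v.min()+80-.5,v.max()+80.5)]; c=(P[0]+P[1])/2
    dl=P[0]-P[1]; print(z,c,'len',np.linalg.norm(dl),'yaw',np.degrees(np.arctan2(dl[1],dl[0]))-90,'tool delta',r.inv().apply(c-s['tool_pos'])*1000)
```

```text
[ 10   7  18  93 659]
0.156 [ 0.5618058  -0.19522133  0.156     ] len 0.06657642044390565 yaw -2.116673084819567 tool delta [ 54.97812644 -20.69202714 114.74243262]
0.16 [ 0.56217135 -0.19492522  0.16      ] len 0.06548531996671353 yaw -2.116673084819581 tool delta [ 55.30845407 -20.3525118  110.74281726]
```

```bash
python3 -m inch '[[30,-10,0,-0.1,0.6],[55,-20.5,0,-0.2,0.6],[55,-20.5,30,-0.2,0.6],[55,-20.5,60,-0.2,0.6],[55,-20.5,80,-0.2,0.6],[55,-20.5,95,-0.2,0.6],[55,-20.5,105,-0.2,0.6],[55,-20.5,112,-0.2,0.6]]' 10
python3 -m inch '[[0,0,0,0,0.6],[0,0,0,0,0.6]]'
```

```text
time: 3.88
tool_pos: [0.5619, -0.1975, 0.1586]
ee_rot: [180.0, 0.0, 86.1]
ft_force: [-0.1, -0.4, 0.3]
opening: 0.035
finger_force: 0.0
time: 4.12
tool_pos: [0.562, -0.1978, 0.1593]
ee_rot: [179.9, 0.0, 86.0]
ft_force: [-0.2, -1.6, 0.1]
opening: 0.035
finger_force: 0.0
```

```bash
python3 -m inch '[[0,0,0,0,0.75],[0,0,0,0,0.8],[0,0,0,0,0.85],[0,0,0,0,0.9],[0,0,0,0,1],[0,0,0,0,1],[0,0,0,0,1]]' 15
```

```text
time: 5.0
tool_pos: [0.5639, -0.1979, 0.1598]
ee_rot: [179.7, 0.1, 86.1]
ft_force: [5.2, -1.1, 0.7]
opening: 0.0134
finger_force: 14.8
```

```bash
python3 -m inch '[[0,0,-3,0,1],[0,0,-6,0,1],[0,0,-10,0,1],[0,0,-14,0,1],[0,0,-18,0,1],[0,0,-22,0,1]]' 30
python3 -m inch '[[0,0,-4,0,1],[0,0,-8,0,1],[0,0,-8,0,1],[0,0,-8,0,1]]' 60
```

```text
time: 5.75
tool_pos: [0.5619, -0.1976, 0.1811]
ee_rot: [180.0, 0.0, 86.0]
ft_force: [0.7, -0.3, -5.2]
opening: 0.0091
finger_force: 29.8
time: 6.25
tool_pos: [0.5616, -0.1976, 0.1887]
ee_rot: [-180.0, -0.0, 86.0]
ft_force: [0.5, -0.6, -5.4]
opening: 0.0089
finger_force: 59.4
```

```bash
python3 -m inch '[[0,0,-10,0,1],[0,0,-30,0,1],[0,0,-50,0,1],[0,0,-70,0,1],[0,0,-90,0,1],[0,0,-105,0,1],[0,0,-110,0,1],[0,0,-110,0,1]]'
python3 -m inch '[[10,-2,0,0,1],[30,-7,0,-0.2,1],[55,-13,0,-0.4,1],[85,-20,0,-0.7,1],[115,-27,0,-0.9,1],[145,-35,0,-1.1,1],[175,-42,0,-1.3,1],[200,-48,0,-1.4,1]]'
python3 - <<'E'
from h import *
import pickle
D={n:snap(n,n+'3.png') for n in ("side","wrist")}; pickle.dump(D,open('d3.pkl','wb'))
cv2.imwrite('pics/m3.png',np.hstack([cv2.resize(D['wrist']['pixels'][:,:,::-1],(400,300)),cv2.resize(D['side']['pixels'][:,:,::-1],(400,300))]))
s=sense(); print(s['tool_pos'],s['ee_rot'],s['ft_force'],s['opening'])
E
```

```text
time: 7.25
tool_pos: [0.5615, -0.1976, 0.2987]
ee_rot: [-180.0, -0.0, 86.0]
ft_force: [-0.3, 0.3, -4.7]
opening: 0.0087
finger_force: 59.4
time: 8.25
tool_pos: [0.5265, 0.0082, 0.2984]
ee_rot: [-180.0, -0.0, 93.2]
ft_force: [0.2, 0.4, -5.9]
opening: 0.0094
finger_force: 59.4
[0.52633466 0.0105887  0.29825057] [-1.79921358e+02 -1.51950300e-01  9.34605470e+01] [ 0.38802147  0.02961453 -5.13076233] 0.008766113437395069
```

View pics/m3.png

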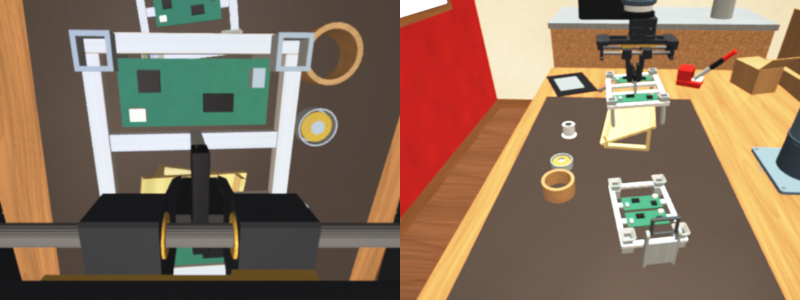

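The frame hangs level. Its +y cups show at about (130,70) and (413,70) in the wrist image. I'll enlarge one crop for the in-hand offset.

Run:
```python
import cv2,numpy as np
I=cv2.imread('pics/wrist3.png')
f=lambda x,y:cv2.resize(I[y:y+80,x:x+80],(400,400),interpolation=cv2.INTER_CUBIC)
cv2.imwrite('pics/m4.png',np.hstack([f(90,30),f(373,30)]))
```

```text
(no output)
```

View pics/m4.png

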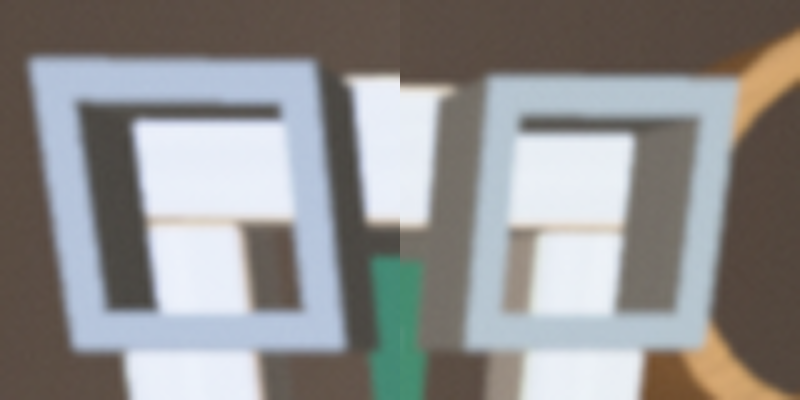

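The cup-top corners are, left, (28,58), (316,60), (346,350), (74,350), and right, (488,76), (738,80), (712,350), (465,350). The left cup looks larger, which suggests some residual tilt. I'll run PnP on these corners.

Run:
```python
from h import *
import pickle
d=pickle.load(open('d3.pkl','rb'))['wrist']; K=np.array(d['intrinsics'])
L=np.array([(28,58),(316,60),(346,350),(74,350)])/5+[90,30]; Q=np.array([(488,76),(738,80),(712,350),(465,350)])/5+[373-80,30]
pix=np.r_[L,Q]; rt=np.array([.526335,.010589,.29825]); rT=R.from_euler('xyz',[-179.92,-.15,93.46],degrees=True)
for w in (.020,.022,.024):
    h=w/2; sq=np.array([(-h,h),(h,h),(h,-h),(-h,-h)])
    obj=np.c_[np.r_[sq+[-.06,.085],sq+[.06,.085]],np.full(8,.077)]
    ok,rv,tv=cv2.solvePnP(obj,pix.astype(float),K,None,flags=cv2.SOLVEPNP_IPPE); ok,rv,tv=cv2.solvePnP(obj,pix.astype(float),K,None,rv,tv,True)
    e=cv2.projectPoints(obj,rv,tv,K,None)[0].reshape(-1,2)-pix
    F=np.diag([1,-1,-1.]); Rw=att(d)@F@cv2.Rodrigues(rv)[0]; t=att(d)@F@tv.ravel()+d['eye']
    g=t+Rw@[0,0,.101]; print(w,'rms',np.sqrt((e**2).mean()).round(2),'rpy',R.from_matrix(Rw).as_euler('xyz',degrees=True).round(1),'grip in tool mm',(rT.inv().apply(g-rt)*1e3).round(1),'feet in tool',(rT.inv().apply(t-rt)*1e3).round(1))
```

```text
0.02 rms 2.5 rpy [2.2 6.1 3.8] grip in tool mm [ 4.2  1.7 -3. ] feet in tool [ 7.8 -8.9 97.4]
0.022 rms 0.36 rpy [-0.8  4.5  3.7] grip in tool mm [ 5.5  0.5 -6.6] feet in tool [ 3.8 -7.3 94.1]
0.024 rms 2.09 rpy [-6.4  3.8  3.6] grip in tool mm [  8.5   0.3 -13.8] feet in tool [-3.  -6.2 86.3]
```

```bash
python3 -m inch '[[0,0,0,0,1],[0,0,0,0,1]]'
python3 - <<'E'
from h import *
s=sense(); r=R.from_euler('xyz',s['ee_rot'],degrees=True); print(r.inv().apply(np.array([.5011,.2094,.25])-s['tool_pos'])*1e3,(s['ee_rot'][2]-99.9)/5,s['tool_pos'])
E
```

```text
time: 8.6
tool_pos: [0.5274, 0.0046, 0.2987]
ee_rot: [-180.0, 0.0, 93.0]
ft_force: [-0.1, 0.5, -5.1]
opening: 0.009
finger_force: 59.4
[205.92951995 -15.62917758  48.64001599] -1.3836433739397933 [0.52742081 0.00458161 0.29872095]
```

```bash
python3 -m inch '[[20,-2,0,-0.1,1],[50,-4,0,-0.3,1],[80,-6,0,-0.5,1],[110,-8,0,-0.7,1],[140,-11,0,-0.9,1],[170,-13,0,-1.2,1],[195,-15,0,-1.3,1],[206,-15.6,0,-1.38,1]]'
python3 -m inch '[[0,0,0,0,1],[0,0,0,0,1],[0,0,0,0,1],[0,0,0,0,1]]'
python3 - <<'E'
from h import *
import pickle
w1=pickle.load(open('w1.pkl','rb'));w2=pickle.load(open('w2.pkl','rb'));d3=pickle.load(open('d3.pkl','rb'))['wrist']
d=snap('wrist','w5.png'); pickle.dump(d,open('w5.pkl','wb')); s=sense(); print(s['tool_pos'],s['ee_rot'])
r=R.from_euler('xyz',s['ee_rot'],degrees=True); print('eye in tool',r.inv().apply(d['eye']-s['tool_pos'])*1e3)
print('eye d3',d3['eye'],d3['attitude'],'now',d['attitude'])
I=cv2.imread('pics/w5.png'); f=lambda x,y:cv2.resize(I[y:y+80,x:x+80],(400,400),interpolation=cv2.INTER_CUBIC)
cv2.imwrite('pics/m5.png',np.hstack([f(90,30),f(373,30)]))
E
```

```text
time: 9.6
tool_pos: [0.5003, 0.2125, 0.2985]
ee_rot: [-180.0, -0.0, 100.1]
ft_force: [0.7, -1.2, -4.4]
opening: 0.0091
finger_force: 59.4
time: 10.1
tool_pos: [0.5013, 0.2094, 0.2988]
ee_rot: [180.0, 0.0, 99.9]
ft_force: [-0.7, 0.6, -4.8]
opening: 0.0089
finger_force: 59.4
[0.50124344 0.20958301 0.29875833] [1.79996018e+02 4.61383468e-03 9.98783865e+01]
eye in tool [ 7.46927900e+01  7.17428869e-03 -1.29450529e+02]
eye d3 [0.52171371 0.08657499 0.42788224] [-16.6033066    0.08611223   3.58422439] now [-1.68106909e+01 -1.64056341e-02  9.97319365e+00]
```

View pics/m5.png

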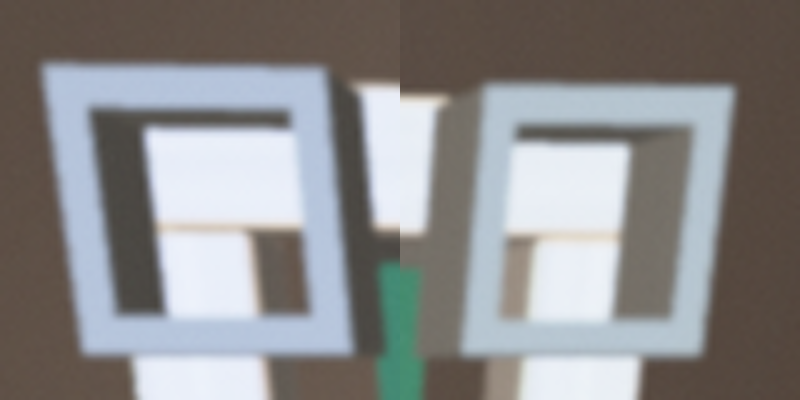

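Settled view. Left cup corners are (42,64), (327,67), (355,353), (85,353), and right are (487,85), (736,86), (703,355), (460,355).

Run:
```python
from h import *
import pickle
d=pickle.load(open('w5.pkl','rb')); K=np.array(d['intrinsics'])
L=np.array([(42,64),(327,67),(355,353),(85,353)])/5+[90,30]; Q=np.array([(487,85),(736,86),(703,355),(460,355)])/5+[373-80,30]
pix=np.r_[L,Q]; s=sense(); rt=s['tool_pos']; rT=R.from_euler('xyz',s['ee_rot'],degrees=True)
for w in (.0215,.022,.0225):
    h=w/2; sq=np.array([(-h,h),(h,h),(h,-h),(-h,-h)])
    obj=np.c_[np.r_[sq+[-.06,.085],sq+[.06,.085]],np.full(8,.077)]
    ok,rv,tv=cv2.solvePnP(obj,pix,K,None,flags=cv2.SOLVEPNP_IPPE); ok,rv,tv=cv2.solvePnP(obj,pix,K,None,rv,tv,True)
    e=cv2.projectPoints(obj,rv,tv,K,None)[0].reshape(-1,2)-pix
    F=np.diag([1,-1,-1.]); Rw=att(d)@F@cv2.Rodrigues(rv)[0]; t=att(d)@F@tv.ravel()+d['eye']
    g=t+Rw@[0,0,.101]; print(w,'rms',np.sqrt((e**2).mean()).round(2),'rpy',R.from_matrix(Rw).as_euler('xyz',degrees=True).round(1),'grip',(rT.inv().apply(g-rt)*1e3).round(1),'feet',(rT.inv().apply(t-rt)*1e3).round(1))
    c=np.array([(Rw@[x,.085,.077])+t for x in (-.06,.06)]); print('cup mid in tool',rT.inv().apply(c.mean(0)-rt)*1e3)
```

```text
0.0215 rms 0.76 rpy [ 1.1  4.6 10. ] grip [ 2.4  0.8 -2.2] feet [ 4.4 -7.3 98.4]
cup mid in tool [87.83853016 -1.15473637 20.00314365]
0.022 rms 0.26 rpy [ 0.3  4.3 10. ] grip [ 2.7  0.6 -3.3] feet [ 3.2 -7.  97.4]
cup mid in tool [87.85742298 -1.2910022  20.25013925]
0.0225 rms 0.45 rpy [-0.8  4.   9.9] grip [ 3.2  0.5 -4.6] feet [ 1.8 -6.7 96.1]
cup mid in tool [87.87994922 -1.40726361 20.49189053]
```

```bash
python3 -m inch '[[1,-0.4,20,0,1],[1.3,-0.4,45,0,1],[1.3,-0.4,70,0,1],[1.3,-0.4,95,0,1],[1.3,-0.4,115,0,1],[1.3,-0.4,128,0,1],[1.3,-0.4,136,0,1],[1.3,-0.4,140,0,1]]'
python3 -m inch '[[0,0,4,0,1],[0,0,8,0,1],[0,0,12,0,1],[0,0,15,0,1],[0,0,18,0,1],[0,0,21,0,1]]'
```

```text
time: 11.15
tool_pos: [0.5007, 0.2114, 0.1587]
ee_rot: [180.0, -0.0, 99.9]
ft_force: [0.3, -0.3, -4.3]
opening: 0.0088
finger_force: 59.4
time: 11.9
tool_pos: [0.5005, 0.2113, 0.1376]
ee_rot: [180.0, -0.0, 99.9]
ft_force: [0.1, 0.4, -4.1]
opening: 0.0087
finger_force: 59.4
```

```bash
python3 -m inch '[[0,0,2,0,1],[0,0,4,0,1],[0,0,5,0,1],[0,0,6,0,1]]' 20
```

```text
time: 12.4
tool_pos: [0.5002, 0.211, 0.1317]
ee_rot: [-180.0, 0.0, 99.9]
ft_force: [-3.4, -2.4, -1.0]
opening: 0.0098
finger_force: 20.1
```

```bash
python3 -m inch '[[0,-1,0.5,0,1],[0,-2,1,0,1],[0,-3,1.5,0,1],[0,-4,2,0,1]]' 8; python3 -m inch '[[0,-1,0.5,0,1],[0,-2,1,0,1],[0,-3,1.5,0,1],[0,-3.5,2,0,1]]'
```

```text
time: 12.9
tool_pos: [0.4969, 0.2109, 0.1298]
ee_rot: [179.9, -0.0, 99.9]
ft_force: [0.8, 0.0, -3.7]
opening: 0.0099
finger_force: 7.9
time: 13.4
tool_pos: [0.4931, 0.2101, 0.1277]
ee_rot: [180.0, -0.0, 99.9]
ft_force: [0.5, -0.6, -1.9]
opening: 0.0099
finger_force: 8.0
```

```bash
python3 -m inch '[[0,0,1,0,1],[0,0,2,0,1],[0,0,3,0,1],[0,0,3,0,1]]'
python3 - <<'E'
from h import *
import pickle
D={n:snap(n,n+'6.png') for n in ("side","scene")}; pickle.dump(D,open('d6.pkl','wb'))
a=cv2.resize(D['side']['pixels'][200:380,240:480,::-1],(800//2,300)); b=cv2.resize(D['scene']['pixels'][140:290,280:480,::-1],(400,300))
cv2.imwrite('pics/m6.png',np.hstack([a,b]))
E
```

```text
time: 13.9
tool_pos: [0.4931, 0.2102, 0.126]
ee_rot: [-180.0, -0.0, 99.9]
ft_force: [-5.3, -1.0, 11.1]
opening: 0.0096
finger_force: 8.0
```

View pics/m6.png

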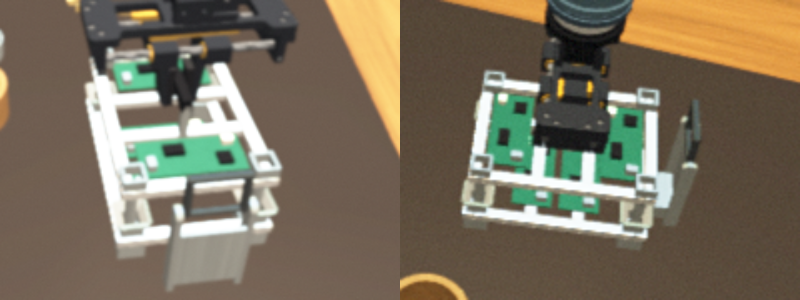

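The side and scene crops show the frame on the base with its posts in the cups and the clip upright at about (220,180) in the left crop. Pushing down met firm resistance. I'll release, close the fingers, and press the handle top to check its height, which should be 139 mm.

```bash
python3 -m inch '[[0,0,-2,0,0.9],[0,0,-2,0,0.8],[0,0,-2,0,0.7],[0,0,-2,0,0.65],[0,0,-12,0,0.65],[0,0,-30,0,0.65],[0,0,-50,0,0.65],[0,0,-60,0,0.9]]' 10
python3 -m inch '[[0,0,0,0,1],[0,0,0,0,1],[0,0,10,0,1],[0,0,20,0,1],[0,0,24,0,1],[0,0,26,0,1]]'; python3 -m inch '[[0,0,1,0,1],[0,0,2,0,1],[0,0,3,0,1],[0,0,4,0,1],[0,0,5,0,1],[0,0,5,0,1]]'
```

```text
time: 15.0
tool_pos: [0.4939, 0.2103, 0.1868]
ee_rot: [179.8, -0.1, 99.9]
ft_force: [0.6, 0.7, -0.8]
opening: 0.0231
finger_force: 0.0
time: 15.75
tool_pos: [0.4929, 0.2098, 0.1581]
ee_rot: [-180.0, 0.0, 99.9]
ft_force: [-0.5, 0.1, -0.1]
opening: 0.0003
finger_force: 0.0
time: 16.5
tool_pos: [0.4935, 0.2101, 0.1562]
ee_rot: [180.0, -0.1, 99.9]
ft_force: [-7.7, -2.4, 25.6]
opening: 0.0007
finger_force: 12.5
```

```bash
python3 -m inch '[[0,0,-20,0,1],[0,0,-45,0,1],[30,0,-55,0,1],[75,0,-55,0,1],[120,0,-55,0,1],[155,0,-55,0,1],[174,0,-55,0,1],[174,0,-55,0,1]]'
python3 -m inch '[[0,0,0,0,1],[0,0,0,0,1]]'
python3 - <<'E'
from h import *
s=sense();print(s['tool_pos'],s['ee_rot']);r=R.from_euler('z',10.1,degrees=True);print(r.inv().apply(s['tool_pos']-[.4932,.2124,0]))
E
```

```text
time: 17.5
tool_pos: [0.4627, 0.3821, 0.2086]
ee_rot: [-180.0, 0.0, 100.0]
ft_force: [0.6, 0.1, -1.3]
opening: 0.0006
finger_force: 0.0
time: 17.75
tool_pos: [0.4638, 0.3797, 0.2088]
ee_rot: [180.0, 0.0, 99.8]
ft_force: [0.3, -0.5, -0.3]
opening: 0.0007
finger_force: 0.0
[0.46384105 0.37969393 0.2088415 ] [1.79991164e+02 3.95489008e-02 9.97965991e+01]
[0.00043381 0.16984999 0.2088415 ]
```

```bash
python3 -m inch '[[0,0,25,0,1],[0,0,45,0,1],[0,0,58,0,1],[0,0,62,0,1],[0,0,62,0,1]]'
python3 -m inch '[[-6,0,0,0,1],[-12,0,0,0,1],[-18,0,0,0,1],[-24,0,0,0,1],[-30,0,0,0,1],[-35,0,0,0,1]]'
python3 -m inch '[[-5,0,0,0,1],[-10,0,0,0,1],[-14,0,0,0,1],[-17,0,0,0,1]]'
```

```text
time: 18.38
tool_pos: [0.4634, 0.3813, 0.147]
ee_rot: [180.0, -0.0, 99.9]
ft_force: [-0.5, -0.2, 0.6]
opening: 0.0005
finger_force: 0.0
time: 19.12
tool_pos: [0.4691, 0.3474, 0.1469]
ee_rot: [180.0, -0.1, 100.0]
ft_force: [0.2, 2.7, -1.7]
opening: 0.0003
finger_force: 1.4
time: 19.62
tool_pos: [0.4716, 0.3306, 0.1465]
ee_rot: [-180.0, -0.0, 100.0]
ft_force: [-1.6, 5.3, -4.6]
opening: 0.0006
finger_force: 2.9
```

```bash
python3 -m inch '[[4,0,0,0,1],[4,0,-10,0,1],[4,0,-22,0,1],[-8,0,-22,0,1],[-21,0,-22,0,1],[-22,0,-22,0,1],[-22,0,-12,0,1],[-22,0,-8,0,1]]'
python3 -m inch '[[0,0,3,0,1],[0,0,6,0,1],[-1,0,10,0,1],[-1,0,14,0,1],[-2,0,18,0,1],[-2,0,22,0,1]]'
```

```text
time: 20.62
tool_pos: [0.4753, 0.3084, 0.1538]
ee_rot: [-179.9, 0.0, 100.0]
ft_force: [-2.7, -7.4, 15.9]
opening: 0.0007
finger_force: 7.5
time: 21.38
tool_pos: [0.4766, 0.3061, 0.1325]
ee_rot: [180.0, 0.0, 99.9]
ft_force: [1.7, -1.6, 3.1]
opening: 0.0005
finger_force: 1.7
```

```bash
python3 -m inch '[[-1,0,3,0,1],[-2,0,6,0,1],[-2,0,8,0,1],[-2,0,10,0,1],[-2,0,11,0,1],[-2,0,12,0,1]]';python3 -m inch '[[0,0,0.5,0,1],[0,0,1,0,1],[0,0,1,0,1]]'
```

```text
time: 22.12
tool_pos: [0.4767, 0.3047, 0.1218]
ee_rot: [-180.0, -0.0, 99.9]
ft_force: [-3.3, -3.9, 18.9]
opening: 0.0004
finger_force: 9.6
time: 22.5
tool_pos: [0.4767, 0.3047, 0.1216]
ee_rot: [180.0, -0.0, 99.9]
ft_force: [-5.3, -3.7, 21.5]
opening: 0.0007
finger_force: 11.0
```

```bash
python3 -m inch '[[0,0,-10,0,1],[0,0,-30,0,1],[0,0,-60,0,1],[0,0,-90,0,1],[0,0,-120,0,1],[0,0,-120,0,1],[0,0,-120,0,1]]'
python3 - <<'E'
from h import *
r=R.from_euler('z',10.1,degrees=True); W=lambda p:r.apply(p)+[.4932,.2124,0]
d=get_image('side'); g=d['pixels'].max(2).astype(int)
for th in (0,.12,.3,.6,.9,1.57):
    v=[]
    for x in np.linspace(-.02,.02,9):
        u,w=proj(d,W([x,.13-.04*np.cos(th),.101+.04*np.sin(th)])).round().astype(int); v.append(g[w-2:w+3,u].min())
    print(th,(u,w),v)
s=sense();print(s['tool_pos'],s['ft_force'])
# frame cup tops: predicted vs grey-white blobs, fit by onz on brightness-dark hole
a=get_image('scene'); I=a['pixels'].astype(int); G=I.max(2)
for x in(-.06,.06):
    for y in(-.085,.085):
        u,w=proj(a,W([x,y,.107])).round().astype(int); m=(G[w-9:w+10,u-9:u+10]>140)
        vv,uu=np.nonzero(m); print((u,w),m.sum(),(onz(a,u-9+uu.mean(),w-9+vv.mean(),.1)-W([x,y,.1])).round(4)*1e3)
E
```

```text
time: 23.38
tool_pos: [0.4756, 0.3047, 0.2388]
ee_rot: [-179.9, 0.0, 100.0]
ft_force: [-0.3, 0.2, -1.1]
opening: 0.0
finger_force: 0.0
0 (np.int64(346), np.int64(306)) [np.int64(114), np.int64(112), np.int64(116), np.int64(114), np.int64(113), np.int64(117), np.int64(116), np.int64(112), np.int64(130)]
0.12 (np.int64(346), np.int64(304)) [np.int64(124), np.int64(112), np.int64(115), np.int64(120), np.int64(113), np.int64(117), np.int64(119), np.int64(112), np.int64(130)]
0.3 (np.int64(347), np.int64(301)) [np.int64(61), np.int64(157), np.int64(166), np.int64(147), np.int64(157), np.int64(167), np.int64(148), np.int64(152), np.int64(163)]
0.6 (np.int64(348), np.int64(299)) [np.int64(44), np.int64(50), np.int64(170), np.int64(201), np.int64(198), np.int64(201), np.int64(202), np.int64(196), np.int64(203)]
0.9 (np.int64(351), np.int64(299)) [np.int64(50), np.int64(45), np.int64(66), np.int64(196), np.int64(196), np.int64(198), np.int64(202), np.int64(196), np.int64(196)]
1.57 (np.int64(356), np.int64(309)) [np.int64(255), np.int64(215), np.int64(117), np.int64(202), np.int64(167), np.int64(232), np.int64(203), np.int64(154), np.int64(232)]
[0.47556983 0.30440162 0.23844891] [-0.025105   -0.88219495 -0.73387547]
(np.int64(326), np.int64(179)) 122 [ 3.3  4.9 -0. ]
(np.int64(403), np.int64(187)) 110 [ 3.5 -2.9 -0. ]
(np.int64(320), np.int64(220)) 201 [-8.8  1.9  0. ]
(np.int64(403), np.int64(230)) 263 [-7.2  0.1 -0. ]
```

Run:
```python
from h import *
r=R.from_euler('z',10.1,degrees=True); W=lambda p:r.apply(p)+[.4932,.2124,0]
d=get_image('side'); g=d['pixels'].max(2).astype(int)
for th in (0,.06,.12,.2,.3): print(th,proj(d,W([0,.13-.04*np.cos(th),.101+.04*np.sin(th)])).round(1))
for y,z in((.093,.095),(.085,.095),(.130,.109)): print('rail/bracket',y,proj(d,W([0,y,z])).round(1))
u=int(round(proj(d,W([0,.09,.101]))[0]))
for c in (u-12,u,u+12): print(c,list(zip(range(290,326),g[290:326,c].tolist())))
```

```text
0 [358.9 304.6]
0.06 [359.1 303.6]
0.12 [359.3 302.6]
0.2 [359.7 301.4]
0.3 [360.2 300.1]
rail/bracket 0.093 [359.  308.9]
rail/bracket 0.085 [357.5 304.8]
rail/bracket 0.13 [367.7 322.8]
347 [(290, 49), (291, 39), (292, 66), (293, 129), (294, 185), (295, 201), (296, 204), (297, 206), (298, 207), (299, 206), (300, 207), (301, 203), (302, 193), (303, 165), (304, 141), (305, 131), (306, 125), (307, 128), (308, 163), (309, 186), (310, 183), (311, 167), (312, 146), (313, 135), (314, 133), (315, 128), (316, 127), (317, 122), (318, 117), (319, 109), (320, 102), (321, 120), (322, 192), (323, 246), (324, 252), (325, 254)]
359 [(290, 203), (291, 203), (292, 204), (293, 203), (294, 205), (295, 204), (296, 205), (297, 204), (298, 203), (299, 203), (300, 202), (301, 190), (302, 162), (303, 139), (304, 127), (305, 114), (306, 150), (307, 243), (308, 255), (309, 255), (310, 255), (311, 255), (312, 247), (313, 213), (314, 193), (315, 172), (316, 137), (317, 115), (318, 112), (319, 112), (320, 113), (321, 112), (322, 113), (323, 111), (324, 123), (325, 143)]
371 [(290, 126), (291, 69), (292, 53), (293, 54), (294, 59), (295, 66), (296, 82), (297, 112), (298, 155), (299, 184), (300, 178), (301, 153), (302, 137), (303, 123), (304, 112), (305, 169), (306, 250), (307, 255), (308, 255), (309, 255), (310, 255), (311, 241), (312, 209), (313, 189), (314, 162), (315, 131), (316, 115), (317, 111), (318, 112), (319, 113), (320, 112), (321, 112), (322, 113), (323, 112), (324, 125), (325, 130)]
```

The bar lies at row ~304, against 304.6 predicted for closed, so the clip is shut. Handing in.

```bash
python3 -c "
from rig import *
print(hand_in())"
```

```text
the job is handed in; nothing more can be done
None
```

The frame is seated level on the lower frame with the clip pressed shut (checked by press height, contact force and the side camera), the arm is clear and never went near the bystanders, and the job is handed in; no verdict was returned.

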